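# Shut the parts case and peel off the next tray

### The arm

A 7-joint arm with a two-finger parallel gripper is mounted at the origin on the work surface. World frame = base frame: x ahead of the robot, y to its left, z up, the work surface at z = 0. Lengths are in m, angles in rad, forces in N, time in s.
With the tool pointing down it reaches from about 0.425 to 0.875 m from the base axis. Payload 8.4 kg.
Tool frame: the origin (TCP) lies midway between the tips of the shut fingers; the grasp point (between the pads) lies 19 mm behind it; z points along the fingers, y is the line along which they close (so a half turn about z gives the same grasp; the last joint's range is limited). The gripper opens to 87 mm and grips with 3 to 60 N. Pads are 19 mm wide; open, the fingers measure 117 mm over their backs; the gripper's body (75 mm by 190 mm) begins 51 mm behind the grasp point.
Start: joints at [-1.291, 0.333, 0.04, 1.465, -0.013, 1.343, -0.059], TCP at [0.24, 0.604, 0.198] pointing down, gripper open.
Joint ranges: [-2.58, 2.58], [-0.38, 2.09], [-1.3, 1.39], [0.25, 2.4], [-1.5, 4.64], [0.08, 2.09], [-2.65, 2.65]. Speed limits (rad/s): [2.22, 2.22, 2.79, 2.79, 3.14, 3.14, 3.14].

### API

Orientations are given as a unit quaternion [w, x, y, z].
In Python, from bench import env gives the robot as it stands. The module is installed in compiled form; this text tells all that it offers.
- The arm moves only by the tool servo_tool, never from a script. Its argument "moves" is one flat list of numbers, 5 for each row, row after row: the shift along the tool's x, y, z as a fraction of full scale, then the turn about the tool's z as a fraction of full scale, then the opening, from 0 (shut) to 1 (fully open). In form: [tx, ty, tz, yaw, claw, tx, ty, tz, yaw, claw, ...]. A call has 1 to 20 rows; each row is the pose to reach, as a shift and turn from the pose commanded when the call began, along the tool's axes at that moment, turning the shorter way round; what a row does not reach only later rows make up. Full scale, the value 1, is 0.08 m for a shift and pi rad for a turn. A row lasts 1/8 s, in which the tool goes at most 62.5 mm and 10.7 degrees, less where a joint would pass 70% of its speed; a pose out of reach is approached as far as the arm can. A call with a number of a shift or a turn outside -1 to 1 is refused whole. A call with a gripper value outside its range is refused whole. The fingers move at their own pace and stop on an object; "force" is the grip in N (left out, the last holds). Time passes only in rows, so rows that repeat a pose let the fingers close. It gives the time, the measured TCP pose, the force, the opening and the grip force at its end, in the units of the state.
- env.read_state(): the state, without advancing time (a new reading comes with each control period).
- env.snapshot(name): name is "side" or "top" or "wrist"; returns the picture (384x512x3 uint8, blue, green, red); there is no depth.
- env.camera_params(name): a dict with "intrinsics" (3x3 intrinsics, pixels), "k1" (the pictures are not rectified: a ray, as slopes to the right and down, at radius r is drawn at 1 + k1 r^2 times it, then the intrinsics apply), "extrinsics" (4x4, takes a point from camera to world coordinates). Camera axes: x right, y down, z forward; pixel columns grow to the right and rows downward; lengths in m; the calibration is good to about 2 mm. A picture is of the moment at which its call begins: read the wrist's pose just before it. camera_params takes no time and is no camera call; for the wrist camera it gives the pose at the moment of the call.
- env.hand_in(): hands the job in; it is judged then, once.
Trained networks look in the newest picture that a camera, given by its name, has taken for a name from the list of things; names that differ only in an ending like _2 or _b are one class to them, and where a whole thing is asked for, a point or a joint stands for the part that bears it (a point fixed in the world has none). Each returns a list of dicts, best first, with "conf" (0 to 1); they miss things now and then, are a little off and sometimes report something else, mostly with a low value. They report only what shows in the picture. A call takes as long as a camera call.
- env.recognise(camera, query): "location" ([x, y, z] in m, in world coordinates, good to about 4 mm: the middle of the surface that is visible of it).
- env.outline_of(camera, query): "mask" (384x512 bool, what is visible of it).
The state is a dict: "time_s": time; "joints": joint angles; "qd": joint speeds; "effort": joint torques, N m; "eef_pos": TCP position; "orientation": TCP orientation; "force": force on the tool from outside, world axes, zero at the start; "moment": the same for the moment, N m; "width": finger opening in m; "grip_force": force on a finger pad.
Only numpy, scipy, OpenCV 4.12 (cv2) and the standard library are available. Lean on these libraries where they do the work, as an engineer would, in place of code of your own. Each camera call takes 0.05 s, during which the arm holds its last target. There are 200 camera calls.

### The job

First press the open lid of the black parts case down until it snaps shut and stays shut. Then take the next tray off the clinging nested stack by its corner lug: lift that corner first so that the tray tips and peels off while the corner across from it is still down in the stack, leave the second tray and everything else in place, and finish still holding the tray by the lug in the gripper, level and still, above the middle of the shut case, about a hand's breadth clear of its lid.

Things in the scene. Friction and masses are not known exactly. Their poses are not given: they have to be found in the camera images.
- case_lid (a joint): angle of the parts case's lid, rad: 0 = shut, grows as it opens (end stop 1.2); starts 0.88 to 1.12 open. Over-centre hinge: from about 0.4 upward it is pushed open (about 3 N at the front edge to press it down), between 0.4 and 0.15 it stays put, and only once pressed below about 0.12 (20 mm at the front edge) does it snap shut by itself and stay within 0.01 of 0.
- case: black plastic parts case fixed to the bench, 180 (x) x 220 (y) x 70 mm high without lid, holding finished steel blades. Origin: centre of its underside; x points from its front to its hinge side, y along the hinge, z up. With the lid shut its top is 78 mm above the bench.
- case_hinge (a point): middle of the lid's hinge line, at the case's far (+x of the case) top rim, 90 mm from the case's centre and 70 mm above the bench; the hinge runs along the case's y axis.
- lid_edge (a point): point on the lid's outer (upper) face, on its centre line, 165 mm from the hinge line: the place to press. The lid is a plate 8 mm thick, 224 mm wide, its front edge 186 mm from the hinge line; its inner face lies in the plane through the hinge line, its outer face 8 mm off it. The point's z axis is the outer face's outward normal.
- tray: top tray of the nested stack, the one to take: formed aluminium, 0.18 to 0.27 kg, 202 (x) x 162 (y) mm over its rim, 30 degree sloping walls, rim top 40 mm above the origin. Origin: centre, underside of its four dimple feet (at x +-58, y +-38 mm), 48 mm above the bench; z up. Floor 150 x 110 mm, 9 to 12 mm above the origin. Mass centre within 5 mm of the centre in plan.
- tray_lug (a point): centre of the top tray's upright lug, the only one on it: a block 12 mm thick, 36 mm long, across one corner on a small outward ear (x -101, y +79, z +53 mm in the tray's frame), from the rim (z 40) up to z 66 mm. Its thickness lies along the line from the lug to the tray's centre (-38 degrees in the tray's frame), so fingers closing along that line pinch it from above.
- tray_far (a point): corner of the top tray (inner edge of its 8 mm wide rim) diagonally across from the lug, at x +93, y -73, z +40 mm in the tray's frame.
- tray2: second tray, loose, 0.22 kg, same shape (own lug hidden inside the top one's); origin likewise, 36 mm above the bench; it must stay. The top tray is nested in it, 12 mm higher, with 3.5 mm play all round.
- stack: rest of the stack: three fixed nested trays in a magazine; origin under their centre, on the bench. Four posts (106 mm tall, 26 to 36 mm outside the rim) near the middles of the sides carry sprung steel balls (20 mm, 85 to 105 mm above the bench) that lap 2 mm over the top tray's rim: it clings. Each gives way outward under a few N as the rim lifts past it, one after another when peeled.
- coupling: bystander: brass stepped coupling, 32 mm across, 34 mm tall, origin under its centre; leave it alone.
- blank: bystander: flat steel blank 110 x 26 x 10 mm, origin under its centre; leave it alone.
- driver: bystander: screwdriver with a black handle lying on the bench; leave it alone.
- oil_bottle: bystander: white bottle 56 mm across, 150 mm tall, origin under its centre; leave it alone.
- flux_jar: bystander: jar 60 mm across, 75 mm tall, origin under its centre; leave it alone.
- brush: bystander: brush lying on the bench; leave it alone.

How it is judged:
On the way, in this order (a step that is already met when the one before it is completed fails the run):
1. the lid of the case is pressed shut into its catch (value of joint case_lid below 0.03 rad and height (world z) of tray below 0.056 m), for 0.2 s.
2. the top tray is tipped up by its lug corner while the corner across from it is still in the stack (z of tray_lug in the frame of tray2 above 0.08 m and z of tray_far in the frame of tray2 below 0.064 m and angle between tray's own z axis and vertical above 0.07 rad and contact force between the fingers and tray above 1 N), for 0.1 s.
At the end, for the whole second after the job is handed in: Lid shut (within 0.03 rad); the gripper holds the tray still, level within 0.22 rad, centred within 60 mm over the case, its feet 40 to 180 mm above the shut lid, touching neither case nor second tray; the second tray still seated in the stack (15 mm sideways, 8 mm up) (value of joint case_lid below 0.03 rad and contact force between the fingers and tray above 1 N and contact force between tray and case below 0.3 N and contact force between tray and tray2 below 0.3 N and horizontal distance between tray and case below 0.06 m and z of tray in the frame of case between 0.118 and 0.26 m and angle between tray's own z axis and vertical below 0.22 rad and linear speed of tray below 0.03 m/s and z of tray2 in the frame of stack below 0.044 m and horizontal distance between tray2 and stack below 0.015 m); the arm keeps its last pose, push and grip.
It fails at once if the second tray is pulled out of the stack (more than 20 mm) (distance of tray2 from where it was at the start of the episode above 0.02 m).
It fails at once if a bystander is pushed or tipped (moved more than 30 mm) (distance of any of coupling, blank, driver, oil_bottle, flux_jar, brush from where it was at the start of the episode above 0.03 m).
It also fails if it takes over 64 s, if anything falls off the work surface, if the arm or the gripper's body presses on something with over 40 N, if the wrist force passes 120 N, or if a joint passes its speed limit or range.

## Working session

There is one attempt and no reset: what is moved stays moved. The work goes in short steps, Python scripts to look and compute and a tool call to move; the robot and the scene stay as the last step left them, time stands still between calls to the robot, and variables do not carry over. Pictures are saved under pics/ and viewed, at most 10 in all, crops included, and the job is handed in when it is done.

Besides the shell and the picture viewer there is one more tool, called after "Call:" by a JSON object that holds its "api" and its "payload". servo_tool: Moves the arm, as the interface text tells. Shift numbers are shares of 0.08 m and turn numbers shares of pi rad, none past 1 either way. Its arguments: {"type":"object","properties":{"moves":{"type":"array"},"force":{"type":"number"}},"required":["moves"]}

```bash
mkdir -p pics; cat > h.py <<'E'
import numpy as np, cv2
from bench import env
from scipy.spatial.transform import Rotation as R
def cam(n):
    p=env.camera_params(n); return np.array(p["intrinsics"]),p["k1"],np.array(p["extrinsics"])
def proj(n,P):
    K,k,T=cam(n); q=(np.atleast_2d(P)-T[:3,3])@T[:3,:3]; s=q[:,:2]/q[:,2:]
    s=s*(1+k*(s**2).sum(1,keepdims=True)); return s@K[:2,:2].T+K[:2,2]
def ray(n,uv):
    K,k,T=cam(n); d=(np.atleast_2d(uv)-K[:2,2])@np.linalg.inv(K[:2,:2]).T; s=d.copy()
    for _ in range(20): s=d/(1+k*(s**2).sum(1,keepdims=True))
    return T[:3,3], np.c_[s,np.ones(len(s))]@T[:3,:3].T
def onz(n,uv,z):
    o,d=ray(n,uv); return o+d*((z-o[2])/d[:,2:])
def tool():
    s=env.read_state(); w,x,y,z=s["orientation"]; return np.array(s["eef_pos"]),R.from_quat([x,y,z,w]).as_matrix(),s
E
python3 - <<'E'
from h import *
for n in ("top","side"):
    cv2.imwrite(f"pics/{n}0.png",env.snapshot(n))
    for q in ("case","case_lid","lid_edge","tray","tray_lug","tray_far","stack","oil_bottle","flux_jar","coupling","blank","driver","brush"):
        r=env.recognise(n,q); print(n,q,[(np.round(a["location"],3).tolist(),round(a["conf"],2)) for a in r[:2]])
p,M,s=tool(); print(p,M.round(3),s["time_s"],s["width"])
E
```

```text
top case [([0.578, -0.212, 0.07], 0.65)]
top case_lid [([0.333, -0.342, 0.072], 0.71), ([0.607, -0.222, 0.172], 0.55)]
top lid_edge [([0.608, -0.226, 0.17], 0.58), ([0.495, -0.008, 0.012], 0.32)]
top tray [([0.593, 0.195, 0.069], 0.62)]
top tray_lug [([0.597, 0.193, 0.064], 0.55), ([0.566, 0.146, 0.005], 0.53)]
top tray_far [([0.593, 0.192, 0.062], 0.88)]
top stack [([0.568, 0.146, 0.005], 0.65)]
top oil_bottle [([0.573, 0.145, 0.003], 0.69), ([0.759, -0.016, 0.101], 0.67)]
top flux_jar [([0.335, -0.344, 0.074], 0.83)]
top coupling []
top blank [([0.493, -0.01, 0.012], 0.95)]
top driver [([0.417, -0.033, 0.022], 0.94)]
top brush [([0.315, 0.396, 0.017], 0.67)]
side case [([0.579, -0.226, 0.036], 0.76)]
side case_lid [([0.571, -0.245, 0.212], 0.57)]
side lid_edge [([0.575, -0.243, 0.216], 0.91)]
side tray [([0.605, 0.21, 0.075], 0.8), ([0.527, 0.117, 0.075], 0.7)]
side tray_lug [([0.598, 0.21, 0.069], 0.79)]
side tray_far [([0.604, 0.209, 0.068], 0.65)]
side stack [([0.537, 0.122, 0.001], 0.65)]
side oil_bottle [([0.765, -0.028, 0.09], 0.93)]
side flux_jar [([0.321, -0.364, 0.063], 0.7)]
side coupling [([0.605, 0.208, 0.073], 0.69), ([0.638, -0.003, 0.013], 0.67)]
side blank [([0.489, -0.016, 0.009], 0.53), ([0.764, -0.027, 0.09], 0.33)]
side driver [([0.601, 0.206, 0.067], 0.7), ([0.404, -0.04, 0.022], 0.64)]
side brush [([0.308, 0.388, 0.018], 0.85), ([0.605, 0.211, 0.073], 0.16)]
[0.24036591 0.60389635 0.19844186] [[-0.929  0.37  -0.   ]
 [ 0.37   0.929 -0.   ]
 [ 0.    -0.    -1.   ]] 1.4 0.08658911208863283
```

View pics/top0.png

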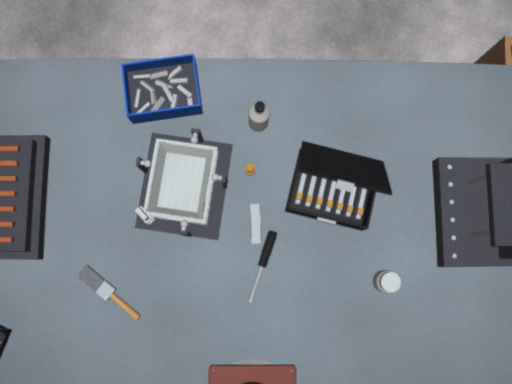

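View pics/side0.png

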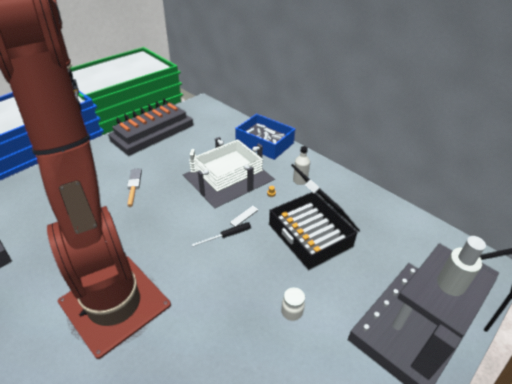

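The top view shows the tray stack at about (180,182) with its lug at (145,215). The open case is at (333,195), hinge side up. The side view confirms the lid is open. Next I'll refine the poses from the outlines.

```bash
python3 - <<'E'
from h import *
img=env.snapshot("top")
vis=img.copy()
for q,z in (("tray",.088),("case",.07),("case_lid",.1),("stack",.0),("tray_lug",.1)):
    for a in env.outline_of("top",q)[:2]:
        m=a["mask"].astype(np.uint8); ys,xs=np.nonzero(m)
        r=cv2.minAreaRect(np.c_[xs,ys].astype(np.float32)); b=cv2.boxPoints(r)
        P=onz("top",b,z); print(q,round(a["conf"],2),m.sum(),P[:,:2].round(3).tolist(),P[:,:2].mean(0).round(4), [np.linalg.norm(P[i]-P[i-1]).round(3) for i in (1,2)])
big=cv2.resize(img[110:260,130:400],None,fx=2.9,fy=2.9,interpolation=cv2.INTER_CUBIC)
cv2.imwrite("pics/crop1.png",big)
print(cam("top"))
E
```

```text
tray 0.63 4906 [[0.492, 0.304], [0.711, 0.277], [0.682, 0.094], [0.464, 0.126]] [0.5874 0.2001] [np.float64(0.221), np.float64(0.185)]
case 0.91 6547 [[0.515, -0.075], [0.71, -0.129], [0.64, -0.392], [0.445, -0.331]] [ 0.5774 -0.2319] [np.float64(0.203), np.float64(0.272)]
case_lid 0.84 2883 [[0.6, -0.102], [0.697, -0.126], [0.636, -0.377], [0.54, -0.349]] [ 0.6182 -0.2385] [np.float64(0.1), np.float64(0.258)]
case_lid 0.43 428 [[0.292, 0.025], [0.466, -0.037], [0.458, -0.06], [0.284, 0.001]] [ 0.3747 -0.0177] [np.float64(0.185), np.float64(0.025)]
stack 0.72 3386 [[0.474, 0.342], [0.776, 0.315], [0.743, 0.055], [0.443, 0.09]] [0.6087 0.2005] [np.float64(0.304), np.float64(0.263)]
tray_lug 0.63 4969 [[0.492, 0.304], [0.709, 0.276], [0.679, 0.094], [0.464, 0.125]] [0.5862 0.1998] [np.float64(0.219), np.float64(0.185)]
tray_lug 0.22 394 [[0.531, 0.01], [0.532, -0.014], [0.43, -0.017], [0.43, 0.007]] [ 0.4809 -0.0038] [np.float64(0.024), np.float64(0.102)]
(array([[479.13775511,   0.        , 256.87978623],
       [  0.        , 479.13775511, 192.07308903],
       [  0.        ,   0.        ,   1.        ]]), -0.09257987890581033, array([[ 8.65048276e-04, -9.90110800e-01,  1.40284909e-01,
         3.90752488e-01],
       [-9.99701314e-01, -4.28257017e-03, -2.40612415e-02,
         2.03753871e-02],
       [ 2.44240750e-02, -1.40222194e-01, -9.89818772e-01,
         1.30945988e+00],
       [ 0.00000000e+00,  0.00000000e+00,  0.00000000e+00,
         1.00000000e+00]]))
```

View pics/crop1.png

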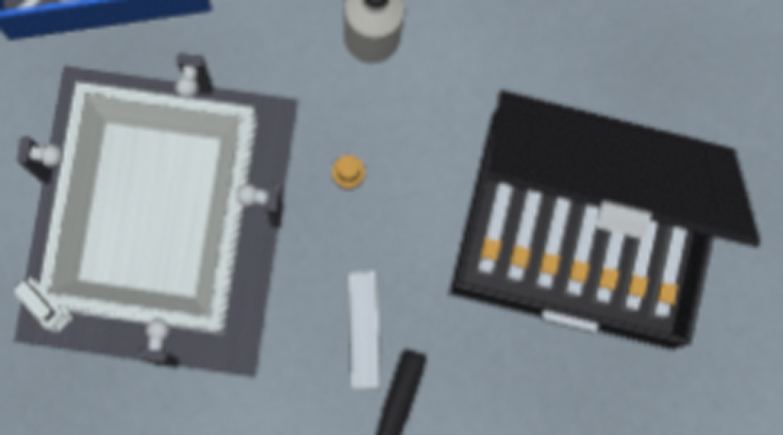

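The crop shows the tray rim corners at about (78,82), (256,107), (222,331) and (42,303), with the lug at (42,305). The case front runs (450,293) to (688,345), and the lid's free edge is the lower edge of the black plate, ending at (757,243).

```bash
cat > fit.py <<'E'
from h import *
from scipy.optimize import minimize, least_squares
def T(p,x,y,yaw): c,s=np.cos(yaw),np.sin(yaw); p=np.array(p,float); return np.c_[x+c*p[:,0]-s*p[:,1],y+s*p[:,0]+c*p[:,1],p[:,2]]
def box(a,b): return [[x,y,z] for x in(a[0],b[0]) for y in(a[1],b[1]) for z in(a[2],b[2])]
body=box((-.09,-.11,0),(.09,.11,.07))
def lid(t): # lid in case frame
    d=np.array([-np.cos(t),0,np.sin(t)]); n=np.array([np.sin(t),0,np.cos(t)]); h=np.array([.09,0,.07])
    return [h+l*d+y*np.array([0,1,0])+k*n for l in(0,.186) for y in(-.112,.112) for k in(0,.008)]
def render(n,parts):
    m=np.zeros((384,512),np.uint8)
    for P in parts: cv2.fillConvexPoly(m,cv2.convexHull(np.round(proj(n,P)*16).astype(np.int32)),1,shift=4)
    return m.astype(bool)
def lidpt(x,y,yaw,t,l=.165):
    return T([[.09-l*np.cos(t)+.008*np.sin(t),0,.07+l*np.sin(t)+.008*np.cos(t)]],x,y,yaw)[0]
E
python3 - <<'E'
from fit import *
ms={}
for n in("top","side"):
    env.snapshot(n); m=np.zeros((384,512),bool)
    for q in("case",):
        r=env.outline_of(n,q)
        if r: m|=r[0]["mask"]; print(n,q,r[0]["conf"],r[0]["mask"].sum())
    ms[n]=m
def cost(p,ns=("top","side")):
    c=0
    for n in ns:
        a=render(n,[T(body,*p[:3]),T(lid(p[3]),*p[:3])]); c+=1-(a&ms[n]).sum()/(a|ms[n]).sum()
    return c
for ns in(("top","side"),("top",),("side",)):
    r=min((minimize(cost,[.575,-.22,-.22,t],args=(ns,),method="Nelder-Mead",options=dict(initial_simplex=np.array([.575,-.22,-.22,t])+np.r_[np.zeros((1,4)),np.diag([.02,.02,.1,.1])])) for t in(.9,1.05)),key=lambda r:r.fun)
    print(ns,r.x.round(4),r.fun,"lid_edge",lidpt(*r.x).round(3))
c=np.array([[78,82],[256,107],[222,331],[42,303]])/2.9+[130,110]
M=[[.101,.081,.088],[.101,-.081,.088],[-.101,-.081,.088],[-.101,.081,.088]]
f=least_squares(lambda p:(proj("top",T(M,*p))-c).ravel(),[.59,.2,-.1]); print(f.x,f.fun.round(1))
print("lug",T([[-.101,.079,.101]],*f.x),"lug px crop",(proj("top",T([[-.101,.079,.114]],*f.x))-[130,110])*2.9)
E
```

```text
top case 0.96 6371
side case 0.88 4805
('top', 'side') [ 0.5842 -0.2159 -0.244   0.9355] 0.0666939674336745 lid_edge [ 0.583 -0.216  0.208]
('top',) [ 0.5839 -0.2145 -0.252   0.9426] 0.0361847085541257 lid_edge [ 0.583 -0.214  0.208]
('side',) [ 0.584  -0.2161 -0.2371  0.9384] 0.028117359413202925 lid_edge [ 0.583 -0.216  0.208]
[ 0.59321322  0.18528161 -0.13619396] [ 0.3  0.3  0.1  0.1  0.1 -0.5 -0.4  0.2]
lug [[0.50387458 0.27726317 0.101     ]] lug px crop [[ 36.77641033 301.17073029]]
```

Call:
{"api": "servo_tool", "payload": {"moves": [-0.5,-0.5,-0.5,0.2,0,-1,-1,-1,0.457,0,-1,-1,-1,0.457,0,-1,-1,-1,0.457,0,-1,-1,-1,0.457,0,-1,-1,-1,0.457,0,-1,-1,-1,0.457,0,-1,-1,-1,0.457,0,-1,-1,-1,0.457,0,-1,-1,-1,0.457,0], "force": 20}}

```text
time_s: 3.15
eef_pos: [0.285, 0.5, 0.2785]
orientation: [-0.0, 0.787, 0.617, -0.0]
force: [-1.9, -0.8, 0.3]
width: 0.0017
grip_force: 0.0
```

Call:
{"api": "servo_tool", "payload": {"moves": [-0.5,0.5,0,0,0,-1,1,0,0,0]}}

```text
time_s: 3.4
eef_pos: [0.3439, 0.402, 0.2783]
orientation: [0.0, 0.787, 0.617, -0.0]
force: [1.2, -1.2, -0.1]
width: 0.0006
grip_force: 0.0
```

Call:
{"api": "servo_tool", "payload": {"moves": [-0.5,0.5,0,0,0,-1,1,0,0,0]}}

```text
time_s: 3.65
eef_pos: [0.4025, 0.3044, 0.2786]
orientation: [-0.0, 0.787, 0.617, 0.0]
force: [1.0, 1.0, 0.8]
width: 0.0006
grip_force: 0.0
```

Call:
{"api": "servo_tool", "payload": {"moves": [-0.5,0.5,0,0,0,-1,1,0,0,0]}}

```text
time_s: 3.9
eef_pos: [0.4609, 0.2075, 0.2787]
orientation: [-0.0, 0.787, 0.617, 0.0]
force: [1.6, 0.6, -0.4]
width: 0.0004
grip_force: 0.0
```

Call:
{"api": "servo_tool", "payload": {"moves": [-0.5,0.5,0,0,0,-1,1,0,0,0]}}

```text
time_s: 4.15
eef_pos: [0.5192, 0.1105, 0.2788]
orientation: [-0.0, 0.787, 0.617, 0.0]
force: [0.1, 1.0, 0.3]
width: 0.0003
grip_force: 0.0
```

Call:
{"api": "servo_tool", "payload": {"moves": [-0.5,0.5,0,0,0,-1,1,0,0,0]}}

```text
time_s: 4.4
eef_pos: [0.5776, 0.0138, 0.2788]
orientation: [0.0, 0.787, 0.617, 0.0]
force: [0.9, 0.0, 0.4]
width: 0.0004
grip_force: 0.0
```

Call:
{"api": "servo_tool", "payload": {"moves": [-0.5,0.5,0,0,0,-1,1,0,0,0]}}

```text
time_s: 4.65
eef_pos: [0.6361, -0.0829, 0.2786]
orientation: [0.0, 0.787, 0.617, 0.0]
force: [0.2, 0.7, 0.7]
width: 0.0004
grip_force: 0.0
```

Call:
{"api": "servo_tool", "payload": {"moves": [-0.5,0,0,0,0,-1,0,0,0,0]}}

```text
time_s: 4.9
eef_pos: [0.6156, -0.161, 0.2779]
orientation: [0.0, 0.787, 0.617, -0.001]
force: [0.7, -0.3, 1.0]
width: 0.0004
grip_force: 0.0
```

Call:
{"api": "servo_tool", "payload": {"moves": [-0.5,0,0,0,0,-0.76,0,0,0,0,-0.76,0,0,0,0]}}

```text
time_s: 5.28
eef_pos: [0.6007, -0.2194, 0.2786]
orientation: [0.0, 0.788, 0.615, 0.0]
force: [-0.9, 0.4, -0.1]
width: 0.0006
grip_force: 0.0
```

Call:
{"api": "servo_tool", "payload": {"moves": [0,0,0.5,0,0,0,0,0.9,0,0,0,0,1,0,0,0,0,1,0,0]}}

```text
time_s: 5.78
eef_pos: [0.6017, -0.2171, 0.1988]
orientation: [-0.0, 0.787, 0.617, 0.0]
force: [0.1, 0.1, -0.1]
width: 0.0004
grip_force: 0.0
```

Call:
{"api": "servo_tool", "payload": {"moves": [0,-0.08,0.07,0,0,0,-0.18,0.15,0,0,0,-0.32,0.29,0,0,0,-0.44,0.43,0,0,0,-0.55,0.6,0,0,0,-0.65,0.76,0,0,0,-0.65,0.76,0,0]}}

```text
time_s: 6.65
eef_pos: [0.5496, -0.2054, 0.137]
orientation: [-0.001, 0.788, 0.616, -0.0]
force: [0.3, 0.7, 1.0]
width: 0.0005
grip_force: 0.4
```

Call:
{"api": "servo_tool", "payload": {"moves": [0,-0.07,0.18,0,0,0,-0.12,0.36,0,0,0,-0.16,0.55,0,0,0,-0.19,0.72,0,0,0,-0.19,0.74,0,0,0,-0.19,0.74,0,0]}}

```text
time_s: 7.4
eef_pos: [0.536, -0.2022, 0.0784]
orientation: [0.0, 0.788, 0.616, -0.0]
force: [-0.6, -0.4, 0.5]
width: 0.0005
grip_force: 0.0
```

```bash
python3 - <<'E'
from h import *
a=env.snapshot("side"); b=env.snapshot("top")
cv2.imwrite("pics/lid.png",np.hstack([cv2.resize(a[140:290,230:380],(390,390)),cv2.resize(b[110:260,260:410],(390,390))]))
E
```

```text
(no output)
```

View pics/lid.png

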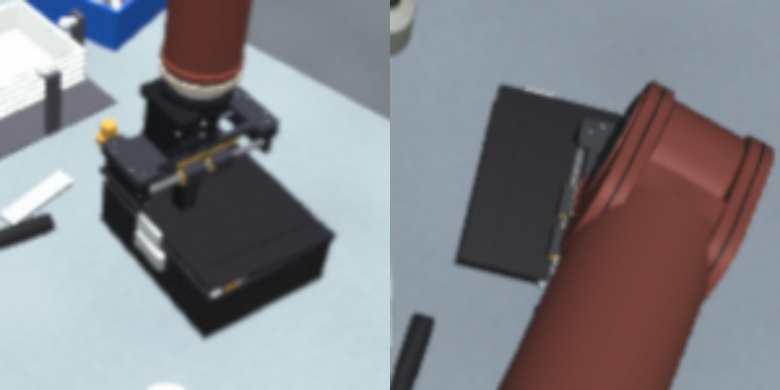

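The picture shows the lid lying flat on the case in both views. Moving to the lug.

Call:
{"api": "servo_tool", "payload": {"moves": [0,0,-0.5,0,0,0,0,-1,0,0,0,0,-1,0,0]}}

```text
time_s: 7.88
eef_pos: [0.538, -0.203, 0.1619]
orientation: [0.002, 0.788, 0.616, 0.002]
force: [-0.1, 0.6, -1.1]
width: 0.0001
grip_force: 0.0
```

Call:
{"api": "servo_tool", "payload": {"moves": [0.45,-0.15,-0.3,0,0,0.95,-0.306,-0.6,0,0]}}

```text
time_s: 8.12
eef_pos: [0.5299, -0.122, 0.2064]
orientation: [-0.0, 0.788, 0.615, -0.0]
force: [1.1, 0.7, -0.3]
width: 0.0001
grip_force: 0.0
```

Call:
{"api": "servo_tool", "payload": {"moves": [0.45,-0.15,0,0,0,0.95,-0.306,0,0,0]}}

```text
time_s: 8.38
eef_pos: [0.5249, -0.0416, 0.2064]
orientation: [0.0, 0.788, 0.616, 0.0]
force: [0.0, 0.3, 0.6]
width: 0.0006
grip_force: 0.0
```

Call:
{"api": "servo_tool", "payload": {"moves": [0.45,-0.15,0,0,0,0.95,-0.306,0,0,0]}}

```text
time_s: 8.62
eef_pos: [0.5193, 0.038, 0.2061]
orientation: [-0.0, 0.788, 0.616, -0.0]
force: [0.7, 0.5, 0.8]
width: 0.0003
grip_force: 0.0
```

Call:
{"api": "servo_tool", "payload": {"moves": [0.45,-0.15,0,0,0,0.95,-0.306,0,0,0]}}

```text
time_s: 8.88
eef_pos: [0.5138, 0.1176, 0.206]
orientation: [-0.0, 0.788, 0.616, -0.0]
force: [0.8, -0.1, -0.4]
width: 0.0007
grip_force: 0.0
```

Call:
{"api": "servo_tool", "payload": {"moves": [0.45,-0.15,0,0,0,0.95,-0.306,0,0,0]}}

```text
time_s: 9.12
eef_pos: [0.5085, 0.1973, 0.206]
orientation: [-0.0, 0.788, 0.616, -0.0]
force: [1.2, -0.9, -0.9]
width: 0.0005
grip_force: 0.0
```

Call:
{"api": "servo_tool", "payload": {"moves": [0.45,-0.15,0,0.05,1,0.95,-0.306,0,0.1,1,0.95,-0.306,0,0.177,1,0.95,-0.306,0,0.177,1,0.95,-0.306,0,0.177,1]}}

```text
time_s: 9.75
eef_pos: [0.5032, 0.2759, 0.2059]
orientation: [0.0, 0.926, 0.376, -0.0]
force: [0.2, 0.5, 0.8]
width: 0.0424
grip_force: 0.0
```

```bash
python3 - <<'E'
from fit import *
p,M,s=tool(); a=env.snapshot("wrist")
print(p,M.round(3).tolist(),s["width"],s["time_s"])
q=[.5932,.1853,-.1362]
L=T([[-.101+u*np.cos(-np.radians(38))*.006+v*.018*np.sin(np.radians(38)),.079+u*np.sin(-np.radians(38))*.006+v*.018*np.cos(np.radians(38)),.114] for u,v in((1,1),(1,-1),(-1,-1),(-1,1))],*q)
uv=proj("wrist",L); print(uv.round(0).tolist()); cv2.polylines(a,[np.round(uv).astype(np.int32)],True,(0,0,255),1)
cv2.imwrite("pics/w1.png",a)
b=env.snapshot("side"); ms=env.outline_of("side","case")[0]["mask"]
for t in (0,.05,.1,.3):
    m=render("side",[T(body,.5842,-.2159,-.24),T(lid(t),.5842,-.2159,-.24)]); print(t,(m&ms).sum()/(m|ms).sum())
E
```

```text
[0.50319007 0.27589106 0.20585297] [[0.717, 0.697, -0.001], [0.697, -0.717, -0.0], [-0.001, -0.0, -1.0]] 0.04243938528199711 9.75
[[262.0, 168.0], [261.0, 210.0], [248.0, 210.0], [247.0, 168.0]]
0 0.9625328659070991
0.05 0.9517002382499459
0.1 0.941289907863724
0.3 0.907625542467452
```

View pics/w1.png

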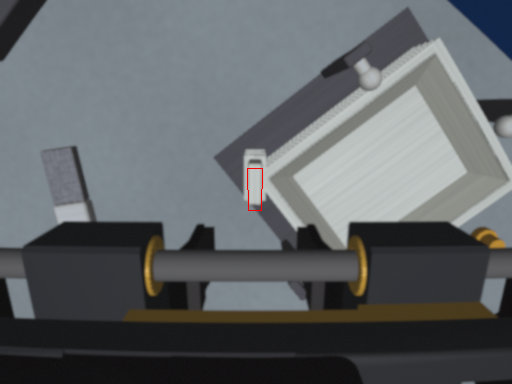

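The lug sits at about (255,180), and the projection overlay lies on it, well centred across its thickness. I'll zoom in to check along its length.

```bash
python3 - <<'E'
from fit import *
a=env.snapshot("wrist"); cv2.imwrite("pics/w2.png",cv2.resize(a[130:230,200:310],None,fx=6,fy=6,interpolation=cv2.INTER_CUBIC))
p,M,s=tool(); print(p,s["width"])
print(proj("wrist",[p+M@[0,0,h] for h in(.08,.092,.115)]), cam("wrist")[2].round(3))
E
```

```text
[0.50335692 0.27576948 0.20630347] 0.05849205947392777
[[255.17661488 194.61161153]
 [255.17618456 191.12953513]
 [255.17545483 185.19029412]] [[ 0.698 -0.694 -0.178  0.552]
 [-0.716 -0.676 -0.173  0.323]
 [ 0.     0.248 -0.969  0.392]
 [ 0.     0.     0.     1.   ]]
```

View pics/w2.png

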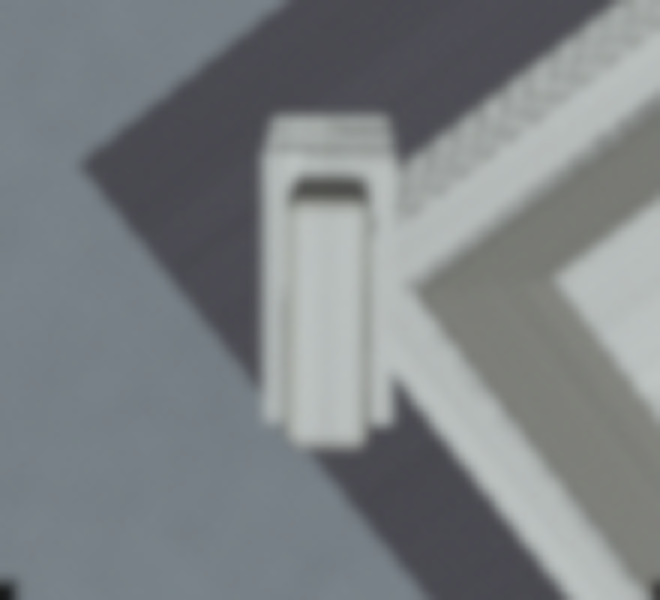

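Call:
{"api": "servo_tool", "payload": {"moves": [0.05,0,0.36,0,0.6,0.05,0,0.72,0,0.6,0.05,0,0.72,0,0.6]}}

```text
time_s: 10.32
eef_pos: [0.505, 0.2779, 0.1471]
orientation: [0.001, 0.927, 0.376, -0.002]
force: [0.5, -0.4, 0.4]
width: 0.0531
grip_force: 0.0
```

Call:
{"api": "servo_tool", "payload": {"moves": [0,0,0.3,0,0.6,0,0,0.6,0,0.6,0,0,0.71,0,0.6,0,0,0.71,0,0.6,0,0,0.71,0,0,0,0,0.71,0,0,0,0,0.71,0,0,0,0,0.71,0,0,0,0,0.71,0,0,0,0,0.71,0,0], "force": 20}}

```text
time_s: 11.58
eef_pos: [0.5062, 0.2786, 0.092]
orientation: [0.0, 0.927, 0.376, -0.0]
force: [-0.4, -0.0, 0.1]
width: 0.0033
grip_force: 0.0
```

```bash
python3 - <<'E'
from fit import *
a=env.snapshot("wrist"); b=env.snapshot("side"); p,M,s=tool(); print(p,s["width"],s["grip_force"],s["force"])
cv2.imwrite("pics/m.png",np.hstack([a[90:330,130:380].repeat(1,0),cv2.resize(b[120:220,170:290],(500,417))[:240*1] if 0 else cv2.resize(b[125:221,170:290],(300,240))]).repeat(1,0))
im=cv2.imread("pics/m.png"); cv2.imwrite("pics/m.png",cv2.resize(im,None,fx=1.45,fy=1.45))
E
```

```text
[0.50627634 0.27863691 0.09203362] 0.0013739626157623858 0.0 [-0.29813269  0.7841332   0.05760301]
```

View pics/m.png

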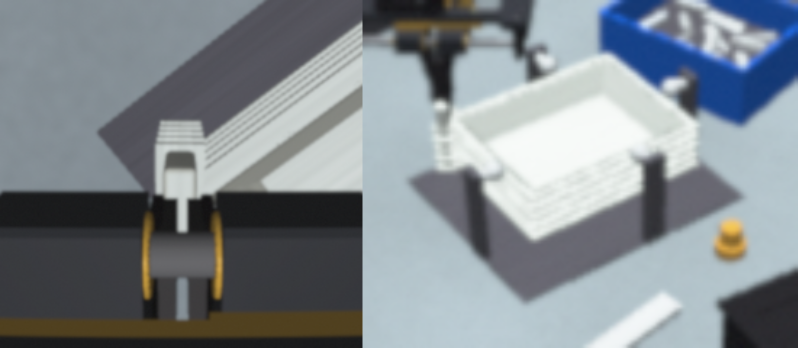

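```bash
python3 - <<'E'
from fit import *
p,M,s=tool(); print(s["time_s"],s["width"],s["grip_force"],p)
f=lambda P:((proj("wrist",P)-[130,90])*1.45).round(0).tolist()
print("tcp & grasp",f([p,p+M@[0,0,-.019]]))
print("bottom end of finger sides at tip",f([p+M@[.0095,y,0] for y in(-.015,.015)]))
for o in(-.03,0,.03): print(o,f([p+M@[o+a,b,0]+[0,0,.022] for a in(.018,-.018) for b in(-.006,.006)]))
E
```

```text
11.675 0.0013739626157623858 0.0 [0.50627634 0.27863691 0.09203362]
tcp & grasp [[182.0, 201.0], [182.0, 218.0]]
bottom end of finger sides at tip [[144.0, 178.0], [219.0, 178.0]]
-0.03 [[165.0, 252.0], [198.0, 252.0], [166.0, 336.0], [197.0, 336.0]]
0 [[165.0, 174.0], [199.0, 174.0], [165.0, 267.0], [198.0, 267.0]]
0.03 [[164.0, 88.0], [200.0, 88.0], [165.0, 190.0], [199.0, 190.0]]
```

```bash
python3 - <<'E'
from fit import *
p,M,s=tool(); print(s["time_s"],s["width"],s["grip_force"],p)
b=env.snapshot("side")
c=[.5932,.1853,-.1362]
P=np.r_[[p,p+[0,0,.02],p+[0,0,.04]],T([[-.101,.079,z] for z in(.088,.114)],*c),T([[.101,.081,.088],[.101,-.081,.088],[-.101,-.081,.088],[-.101,.081,.088]],*c)]
uv=proj("side",P); print(uv.round(1).tolist())
k=8; o=np.array([175,135]); im=cv2.resize(b[o[1]:o[1]+70,o[0]:o[0]+95],None,fx=k,fy=k,interpolation=cv2.INTER_CUBIC)
for i,q in enumerate((uv-o+.5)*k): cv2.circle(im,tuple(int(v) for v in q),3,[(0,0,255),(0,255,0),(255,0,0)][0 if i<3 else 1 if i<5 else 2],-1)
cv2.imwrite("pics/s2.png",im)
E
```

```text
11.675 0.0013739626157623858 0.0 [0.50627634 0.27863691 0.09203362]
[[192.7, 156.5], [192.2, 152.0], [191.7, 147.4], [192.5, 157.8], [191.9, 152.0], [237.4, 139.4], [263.1, 159.4], [216.3, 180.4], [192.3, 157.5]]
```

View pics/s2.png

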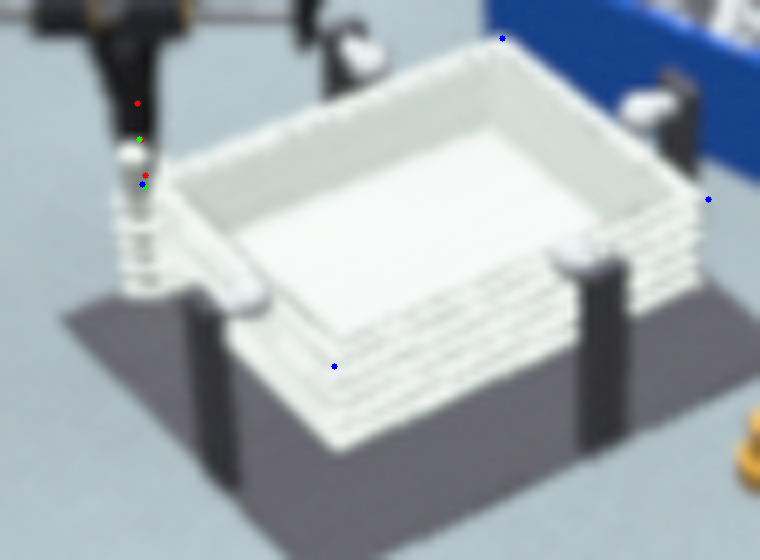

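The side view shows the shut fingertips ending just above the lug's top at (131,150), so the fingers closed over the lug without catching it. I'll reopen and go lower in small, force-watched steps.

Call:
{"api": "servo_tool", "payload": {"moves": [0,0,-0.2,0,0,0,0,-0.35,0,0,0,0,-0.35,0,0.5,0,0,-0.35,0,0.5,0,0,-0.35,0,0.5,0,0,-0.35,0,0.5,0,0,0,0,0.5,0,0,0,0,0.5]}}

```text
time_s: 12.72
eef_pos: [0.5049, 0.2778, 0.0903]
orientation: [0.001, 0.927, 0.376, -0.002]
force: [-1.1, -0.2, 0.1]
width: 0.0425
grip_force: 0.0
```

Call:
{"api": "servo_tool", "payload": {"moves": [0,0,0.03,0,0.5,0,0,0.05,0,0.5,0,0,0.05,0,0.5]}}

```text
time_s: 13.1
eef_pos: [0.5065, 0.2788, 0.0885]
orientation: [-0.0, 0.927, 0.376, 0.0]
force: [-0.0, -0.2, -0.5]
width: 0.0435
grip_force: 0.0
```

Call:
{"api": "servo_tool", "payload": {"moves": [0,0,0.04,0,0.5,0,0,0.04,0,0.5,0,0,0.04,0,0.5]}}

```text
time_s: 13.48
eef_pos: [0.5063, 0.2786, 0.0849]
orientation: [0.0, 0.927, 0.376, -0.0]
force: [0.9, -0.5, -0.3]
width: 0.0436
grip_force: 0.0
```

```bash
python3 - <<'E'
from fit import *
p,M,s=tool(); print(s["time_s"],s["width"],s["grip_force"],p,s["force"])
a=env.snapshot("wrist"); b=env.snapshot("side"); print(cam("side")[2][:3,3])
im=np.hstack([cv2.resize(a[140:290,180:330],(390,390),interpolation=cv2.INTER_CUBIC),cv2.resize(b[130:185,170:225],(390,390),interpolation=cv2.INTER_CUBIC)])
for P,c in((p,(0,0,255)),(p+[0,0,.02],(0,255,0))):
    q=(proj("wrist",P)[0]-[180,140])*2.6; cv2.circle(im,tuple(int(v) for v in q),3,c,-1)
    q=(proj("side",P)[0]-[170,130])*390/55+[390,0]; cv2.circle(im,tuple(int(v) for v in q),3,c,-1)
cv2.imwrite("pics/n.png",im)
E
```

```text
13.475 0.04363676519307906 0.0 [0.50627206 0.27864343 0.08488113] [ 0.91487117 -0.4822633  -0.30940121]
[-0.12870036 -0.6561431   0.90526463]
```

View pics/n.png

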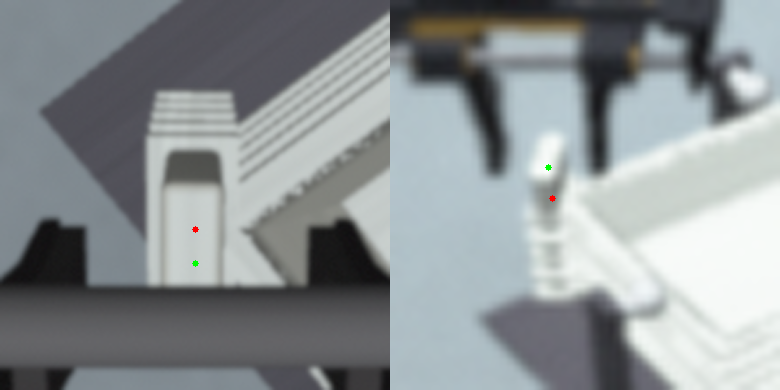

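The wrist and side views show the fingers now straddling the lug. In the side view the tips are at (495,172) and (597,172), with the lug between them at x≈550. The tips end about 17 mm above the nominal TCP, so I'll go 10 mm lower and close.

Call:
{"api": "servo_tool", "payload": {"moves": [0,0,0.05,0,0.5,0,0,0.08,0,0.5,0,0,0.13,0,0.5,0,0,0.13,0,0.5]}}

```text
time_s: 14.08
eef_pos: [0.506, 0.2785, 0.074]
orientation: [0.0, 0.927, 0.376, -0.0]
force: [-0.2, 0.2, 0.1]
width: 0.0433
grip_force: 0.0
```

Call:
{"api": "servo_tool", "payload": {"moves": [0,0,0,0,0,0,0,0,0,0,0,0,0,0,0,0,0,0,0,0,0,0,0,0,0,0,0,0,0,0,0,0,0,0,0], "force": 20}}

```text
time_s: 14.95
eef_pos: [0.5062, 0.2788, 0.0745]
orientation: [-0.0, 0.927, 0.376, -0.0]
force: [-1.9, -0.9, 0.7]
width: 0.0116
grip_force: 20.0
```

Call:
{"api": "servo_tool", "payload": {"moves": [0,0,-0.04,0,0,0,0,-0.08,0,0,0,0,-0.12,0,0,0,0,-0.12,0,0]}}

```text
time_s: 15.45
eef_pos: [0.5063, 0.2785, 0.0842]
orientation: [0.0, 0.927, 0.376, 0.0]
force: [-0.1, -0.6, -2.5]
width: 0.0123
grip_force: 20.2
```

Call:
{"api": "servo_tool", "payload": {"moves": [0,0,-0.05,0,0,0,0,-0.1,0,0,0,0,-0.14,0,0,0,0,-0.14,0,0]}}

```text
time_s: 15.95
eef_pos: [0.5063, 0.279, 0.0957]
orientation: [-0.0, 0.927, 0.376, 0.0]
force: [0.3, -0.7, -2.6]
width: 0.0127
grip_force: 20.5
```

```bash
python3 - <<'E'
from fit import *
p,M,s=tool(); print(s["time_s"],s["width"],s["grip_force"],p,s["force"],s["moment"])
a=env.snapshot("top"); b=env.snapshot("side")
cv2.imwrite("pics/p.png",np.hstack([cv2.resize(a[120:250,125:255],(390,390),interpolation=cv2.INTER_CUBIC),cv2.resize(b[125:215,175:285],(410,335),interpolation=cv2.INTER_CUBIC)[:390] if 0 else cv2.resize(b[120:220,170:270],(390,390),interpolation=cv2.INTER_CUBIC)]))
E
```

```text
15.95 0.012699476407795673 20.48801256576553 [0.50630912 0.27896172 0.0956625 ] [ 0.28448861 -0.71812803 -2.59183051] [ 0.12238422  0.4556742  -0.01143898]
```

View pics/p.png

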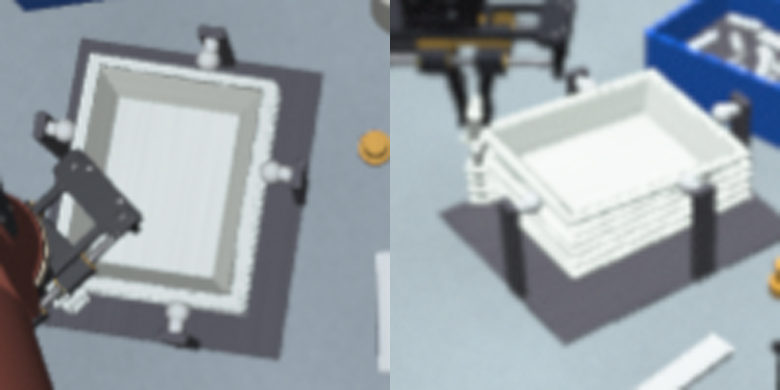

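The last picture shows the lug corner lifted clear (side view, (480,130)) while the far corner at (750,150) still sits in the stack. I'll go a little further and hold.

Call:
{"api": "servo_tool", "payload": {"moves": [0,0,-0.03,0,0,0,0,-0.06,0,0,0,0,-0.06,0,0,0,0,-0.06,0,0]}}

```text
time_s: 16.55
eef_pos: [0.5061, 0.2788, 0.1]
orientation: [-0.0, 0.927, 0.376, -0.0]
force: [-1.2, -0.6, -1.7]
width: 0.0124
grip_force: 20.6
```

```bash
cat > tf.py <<'E'
from fit import *
# tray pose from rim ring + outlines: params x,y,z(origin),yaw,tilt about axis across lug diagonal
def rim(p):
    x,y,z,yaw,a=p; ax=R.from_euler("z",yaw).apply([np.sin(np.radians(38)),np.cos(np.radians(38)),0])
    Q=R.from_rotvec(ax*a)*R.from_euler("z",yaw)
    return lambda P:Q.apply(np.array(P,float))+[x,y,z]
E
python3 - <<'E'
from tf import *
p,M,s=tool(); print(s["width"],p,s["force"],s["moment"])
for n in("top","side"):
    env.snapshot(n)
    for q in("tray_lug","tray_far","tray"):
        print(n,q,[(np.round(a["location"],3).tolist(),round(a["conf"],2)) for a in env.recognise(n,q)[:2]])
E
```

```text
0.012374569011456454 [0.50614888 0.27876613 0.10002562] [-1.20953377 -0.59807431 -1.72853687] [ 0.21079393  0.55653811 -0.01729253]
top tray_lug [([0.608, 0.18, 0.079], 0.65)]
top tray_far [([0.612, 0.182, 0.076], 0.79)]
top tray [([0.607, 0.184, 0.079], 0.79), ([0.532, 0.117, 0.077], 0.43)]
side tray_lug [([0.599, 0.206, 0.082], 0.76)]
side tray_far [([0.599, 0.207, 0.084], 0.73)]
side tray [([0.607, 0.21, 0.085], 0.87), ([0.525, 0.152, 0.071], 0.68)]
```

Call:
{"api": "servo_tool", "payload": {"moves": [0,0,-0.04,0,0,0,0,-0.08,0,0,0,0,-0.12,0,0,0,0,-0.16,0,0,0,0,-0.2,0,0,0,0,-0.25,0,0,0,0,-0.25,0,0], "force": 50}}

```text
time_s: 17.82
eef_pos: [0.5065, 0.2788, 0.1204]
orientation: [-0.0, 0.927, 0.376, 0.0]
force: [0.0, -1.1, -2.9]
width: 0.0113
grip_force: 49.7
```

Call:
{"api": "servo_tool", "payload": {"moves": [0,0,-0.05,0,0,0,0,-0.1,0,0,0,0,-0.15,0,0,0,0,-0.2,0,0,0,0,-0.25,0,0,0,0,-0.3,0,0,0,0,-0.35,0,0,0,0,-0.4,0,0,0,0,-0.45,0,0,0,0,-0.5,0,0,0,0,-0.5,0,0], "force": 60}}

```text
time_s: 19.2
eef_pos: [0.5065, 0.2787, 0.1604]
orientation: [-0.0, 0.927, 0.376, 0.0]
force: [-0.5, 0.1, -2.3]
width: 0.0118
grip_force: 59.6
```

```bash
python3 - <<'E'
from tf import *
p,M,s=tool(); print(s["width"],s["grip_force"],p,s["force"],s["moment"])
for n in("top","side"):
    env.snapshot(n)
    for q in("tray","stack"):
        print(n,q,[(np.round(a["location"],3).tolist(),round(a["conf"],2)) for a in env.recognise(n,q)[:3]])
E
```

```text
0.011832334349063162 59.583619236946106 [0.5064565  0.27874468 0.16042805] [-0.51997147  0.07965778 -2.27086324] [0.08974809 0.2833141  0.04244046]
top tray [([0.609, 0.184, 0.142], 0.87), ([0.518, 0.123, 0.078], 0.72)]
top stack [([0.514, 0.116, 0.003], 0.98)]
side tray [([0.579, 0.186, 0.045], 0.87), ([0.607, 0.206, 0.153], 0.67), ([0.564, -0.225, 0.078], 0.35)]
side stack [([0.53, 0.121, 0.004], 0.7)]
```

Call:
{"api": "servo_tool", "payload": {"moves": [0,0,-0.15,0,0,0,0,-0.3,0,0,0,0,-0.45,0,0,0,0,-0.55,0,0,0,0,-0.55,0,0]}}

```text
time_s: 20.12
eef_pos: [0.5066, 0.2789, 0.2048]
orientation: [-0.0, 0.927, 0.376, 0.001]
force: [-0.4, 0.2, -1.9]
width: 0.0117
grip_force: 59.6
```

Call:
{"api": "servo_tool", "payload": {"moves": [-0.1,0.1,0,0,0,-0.25,0.25,0,0,0,-0.45,0.44,0,0,0,-0.68,0.66,0,0,0,-0.9,0.88,0,0,0]}}

```text
time_s: 20.75
eef_pos: [0.5036, 0.1756, 0.2041]
orientation: [-0.0, 0.927, 0.376, 0.0]
force: [0.4, 0.7, -2.0]
width: 0.0117
grip_force: 59.6
```

Call:
{"api": "servo_tool", "payload": {"moves": [-0.22,0.22,0,0,0,-0.45,0.44,0,0,0,-0.68,0.66,0,0,0,-0.9,0.88,0,0,0]}}

```text
time_s: 21.25
eef_pos: [0.5009, 0.0755, 0.2041]
orientation: [-0.0, 0.927, 0.376, 0.0]
force: [0.1, -0.1, -2.7]
width: 0.0113
grip_force: 59.6
```

Call:
{"api": "servo_tool", "payload": {"moves": [-0.22,0.22,0,0,0,-0.45,0.44,0,0,0,-0.68,0.66,0,0,0,-0.9,0.88,0,0,0]}}

```text
time_s: 21.75
eef_pos: [0.4981, -0.0252, 0.2041]
orientation: [-0.0, 0.927, 0.376, 0.0]
force: [-0.1, -0.0, -2.4]
width: 0.0117
grip_force: 59.6
```

Call:
{"api": "servo_tool", "payload": {"moves": [-0.22,0.22,0,0,0,-0.45,0.44,0,0,0,-0.65,0.64,0,0,0,-0.8,0.78,0,0,0,-0.88,0.86,0,0,0,-0.88,0.86,0,0,0,-0.88,0.86,0,0,0]}}

```text
time_s: 22.62
eef_pos: [0.496, -0.121, 0.204]
orientation: [-0.0, 0.926, 0.376, -0.0]
force: [0.3, -0.5, -3.2]
width: 0.0116
grip_force: 59.6
```

```bash
python3 - <<'E'
from tf import *
p,M,s=tool(); print(s["width"],s["grip_force"],p,s["force"],s["moment"],s["time_s"])
L=proj("side",p)
for n in("top","side"):
    env.snapshot(n)
    for q in("tray","case"):
        print(n,q,[(np.round(a["location"],3).tolist(),round(a["conf"],2)) for a in env.recognise(n,q)[:3]])
    for a in env.outline_of(n,"tray")[:2]:
        m=a["mask"].astype(np.uint8); h=cv2.approxPolyDP(cv2.convexHull(np.argwhere(m)[:,::-1].astype(np.int32)),5,True)[:,0]; print(n,m.sum(),round(a["conf"],2),h.tolist())
c=p+R.from_euler("z",-.1362).apply([.101,-.079,0]); z=p[2]-.0265
for n in("top","side"):
    for t in(0,.15): 
        f=rim([c[0],c[1],z-.128*np.sin(t),-.1362,-t]); print(n,t,proj(n,f([[.101,.081,.04],[.101,-.081,.04],[-.101,-.081,.04],[-.101,.081,.04]])).round(0).tolist())
E
```

```text
0.011626301957372158 59.587669372558594 [ 0.49599467 -0.12102664  0.20398654] [ 0.26793434 -0.49203095 -3.17194011] [ 0.15033198  0.34025327 -0.0065122 ] 22.625
top tray [([0.598, 0.193, 0.057], 0.96), ([0.659, -0.224, 0.197], 0.58)]
top case [([0.618, -0.124, 0.076], 0.68)]
top 4858 0.92 [[216, 149], [204, 222], [146, 221], [137, 212], [157, 140]]
top 1680 0.87 [[380, 161], [313, 152], [314, 131], [378, 139]]
side tray [([0.592, 0.222, 0.053], 0.92), ([0.6, -0.204, 0.191], 0.87), ([0.635, -0.004, 0.011], 0.5)]
side case [([0.544, -0.252, 0.075], 0.86), ([0.593, -0.199, 0.188], 0.62)]
side 1152 0.6 [[256, 158], [217, 182], [191, 163], [192, 156], [233, 144]]
side 2634 0.56 [[359, 188], [310, 215], [269, 183], [273, 173], [322, 160]]
top 0 [[316.0, 129.0], [384.0, 139.0], [375.0, 223.0], [306.0, 214.0]]
top 0.15 [[314.0, 133.0], [381.0, 141.0], [371.0, 226.0], [303.0, 216.0]]
side 0 [[322.0, 157.0], [362.0, 184.0], [312.0, 214.0], [272.0, 182.0]]
side 0.15 [[320.0, 161.0], [360.0, 184.0], [308.0, 220.0], [270.0, 192.0]]
```

```bash
python3 -c "
from bench import env
print(env.hand_in())"
```

```text
the job is handed in; nothing more can be done
None
```

I handed the job in at about 23 s: the lid looks shut, and the gripper is holding the peeled tray by its lug, close to level, over the middle of the case with its feet about 90 mm above the lid. The second tray appears to be still in the stack; the hand-in gave no verdict, and the first attempt to close on the lug missed it, with no contact force measured.

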